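# Brace the vial loading station and hold its spring drawer open at the mark

## Robot

A 6-joint arm with a two-finger parallel gripper is mounted at the origin on a cart in front of the work surface, level with it; the furniture and walls round the work are solid. World frame = base frame: x ahead of the robot, y to its left, z up, the work surface at z = 0. Lengths are in m, angles in degrees, forces in N, time in s.
With the tool pointing down it reaches from about 0.3 to 0.75 m from the base axis. Payload 8.5 kg.
Tool frame: the origin (TCP) lies on the centre line of the jaws, within the pads' length; the fingertips stand tips_ahead ahead of it and the grasp point (between the pads) lies 3 mm ahead of it (tips_ahead is the distance from the TCP to the fingertips, in m); z points along the fingers, y is the line along which they close (so a half turn about z gives the same grasp; the last joint's range is limited). The gripper opens to 85 mm and grips with 20 to 120 N. Pads are 22 mm wide; open, the fingers measure 114 mm over their backs; the gripper's body (76 mm by 85 mm) begins 54 mm behind the grasp point. The pads swing forward as they close: fully open they stand 13 mm farther back than shut.
Start: joints at [59.456, 21.807, 74.336, -0, 83.858, -12.336], TCP at [0.172, 0.522, 0.253] pointing down, gripper open.
Joint ranges: [-178.18, 178.18], [-50.72, 133.34], [12.68, 142.11], [-81.47, 261.47], [9.98, 163.14], [-165.26, 165.26]. Speed limits (degrees/s): [136.94, 136.94, 180, 180, 180, 180].

## Interface

Orientations are given as a 3x3 rotation matrix whose columns are the frame's x, y, z axes.
In Python, from rig import observe, get_image, close_job, tips_ahead gives the robot as it stands.
- The arm moves only by the shell command python3 -m creep 'ROWS' [FORCE]. ROWS is a JSON list of rows, 1 to 10 of them, each of 5 numbers: dx, dy, dz in m, then a turn about the tool's z in degrees, then the finger opening in m; each row shifts and turns the commanded pose from where the row before left it, along the tool's axes as they then stand; what a row does not reach is not made up. A row lasts 1/10 s, in which the tool goes at most 0.05 m and 8.59 degrees, less where a joint would pass 70% of its speed; a pose out of reach is approached as far as the arm can. The fingers move at their own pace and stop on an object; FORCE is the grip in N (left out, the last holds). Time passes only in rows, so rows that do not move let the fingers close. It prints the time, the measured TCP pose, the force, the opening and the grip force at its end.
- observe(): the state, without advancing time (a new reading comes with each control period).
- get_image(name): name is "scene" or "top" or "wrist"; returns a dict with "pixels" (384x512x3 uint8, red, green, blue), "depth" (384x512 float32, m along the optical axis (not along the pixel's ray), 0 where there is no reading), "K" (3x3 intrinsics, pixels), "distortion" ([k1, k2, p1, p2, k3] as OpenCV has them; the pictures are not rectified), "extrinsics" (4x4, takes a point from world to camera coordinates). Camera axes: x right, y down, z forward; pixel columns grow to the right and rows downward; lengths in m; the calibration is good to about 2 mm. A picture is of the moment at which its call begins.
- close_job(): hands the job in; it is judged then, once.
The state is a dict: "time_s": time; "q": joint angles; "qvel": joint speeds; "joint_efforts": joint torques, N m; "position": TCP position; "tool_rot": TCP orientation; "ft_force": force on the tool from outside, world axes, zero at the start; "wrist_torque": the same for the moment, N m; "grip_width": finger opening in m; "gripper_force": force on a finger pad.
Only numpy, scipy, OpenCV 4.12 (cv2) and the standard library are available. Lean on these libraries where they do the work, as an engineer would, in place of code of your own. Each camera call takes 0.05 s, during which the arm holds its last target. There are 200 camera calls.

## Task

Swing the station's brace leg fully out by its orange knob until it snaps into its end detent. Then pull the spring-return drawer out by its blue grip until the drawer's black pointer is level with the red mark on the scale, and keep it there for loading: finish while still holding the grip, because the drawer runs back in when let go. Keep the drawer shut until the leg is out, and leave the red mark and the bottle, jar and vial round the station where they are.

Things in the scene. Friction and masses are not known exactly. Their poses are not given: they have to be found in the camera images.
- station: vial loading station fixed to the bench: aluminium base plate 260 x 140 x 10 mm with a white hood (120 x 112 mm, top at 88 mm). Origin on the bench under the hood's centre; the plate reaches 200 mm in front of it (-x), 60 mm behind. x points front to back (the drawer comes out along -x), y left, z up. Leg on the left (+y), scale on the right (-y)
- leg (a joint): angle of the steel brace leg about its upright hinge, rad: 0 = folded, pointing forward (station -x); grows as it swings out to the left (clockwise from above); 1.65 = fully out at its stop, pointing left. Starts partly open. Friction (0.1 N m) keeps it where left in mid travel; over the last 0.4 rad a detent (0.16 N m) drives it to the stop and keeps it there; below 0.4 rad it falls folded
- leg_hinge (a point): on the axis of the leg's hinge, 55 mm in front of (-x) and 85 mm left of (+y) the station's origin, 20 mm above the bench
- leg_knob (a point): centre of the top of the leg's orange knob, 62 mm above the bench and 75 mm from the hinge axis. The knob is an upright cylinder of 18 mm diameter; the part to grip is 20 to 62 mm above the bench
- drawer: spring-return drawer, located at its blue ribbed grip plate: 14 mm thick (station x), 40 wide (y), 48 tall. Origin at the centre of the plate's underside, 22 mm above the bench; top at 70 mm. Axes as the station's. Shut: 125 mm in front of the station's origin, 58 mm clear of the hood. Slides out up to 80 mm along -x; a spring pulls it shut, 3.6 N when shut plus 0.12 N per mm; friction 0.6 N
- drawer_pointer (a point): tip of the black pointer on the right side of the drawer (moves with it), 26.5 mm above the bench; 45 mm behind the grip's centre
- mark_tip (a point): tip of the red mark, a 12 x 16 x 14 mm rider clamped on the white scale right of the drawer; set anew each time, 30 to 55 mm in front of where the pointer stands with the drawer shut. Pointer and mark are level when both are at the same place along the station's x axis; their tips pass 1 mm apart
- bottle_hdpe: bystander: white plastic bottle with blue cap, 48 mm diameter, 95 mm tall, origin under its centre, left of the hood
- beaker: bystander: small amber glass jar with white lid, 50 mm diameter, 42 mm tall, origin under its centre, right of the drawer's front
- vial_e: bystander: small vial with blue and white label, 27 mm diameter, 56 mm tall, origin under its centre, right of the scale

How it is judged (in metres and radians):
On the way:
1. the brace leg is swung fully out and seated in its detent (value of joint leg above 1.58 rad), for 0.3 s.
At the end, for the whole second after the job is handed in: the leg is seated in its outer detent (over 1.58 rad), the drawer's pointer is within 5 mm of the red mark along the station's x axis, and the fingers hold the blue grip (over 2 N of contact) (value of joint leg above 1.58 rad and x of drawer_pointer in the frame of mark_tip between -0.005 and 0.005 m and contact force between the fingers and drawer above 2 N); the arm keeps its last pose, push and grip.
It fails at once if the drawer is pulled out while the brace leg is not yet swung out (value of joint leg below 1.5 rad and x of drawer in the frame of station below -0.137 m).
It fails at once if the red mark is shifted (distance of mark_tip from where it was at the start of the episode above 0.008 m).
It fails at once if the white bottle beside the station is shoved away or tipped (distance of bottle_hdpe from where it was at the start of the episode above 0.03 m or angle between bottle_hdpe's own z axis and vertical above 0.4 rad).
It fails at once if the small jar beside the station is shoved away or tipped (distance of beaker from where it was at the start of the episode above 0.03 m or angle between beaker's own z axis and vertical above 0.4 rad).
It fails at once if the vial beside the station is shoved away or tipped (distance of vial_e from where it was at the start of the episode above 0.03 m or angle between vial_e's own z axis and vertical above 0.4 rad).
It also fails if it takes over 48 s, if anything falls off the work surface, if the arm or the gripper's body presses on something with over 40 N, if the wrist force passes 120 N, or if a joint passes its speed limit or range.

## Working session

There is one attempt and no reset: what is moved stays moved. The work goes in short steps, Python scripts to look and compute and a shell command to move; the robot and the scene stay as the last step left them, time stands still between calls to the robot, and variables do not carry over. Pictures are saved under pics/ and viewed, at most 10 in all, crops included, and the job is handed in when it is done.

```bash
mkdir -p pics; python3 - <<'E'
from rig import observe,get_image,tips_ahead
import cv2,numpy as np
print(tips_ahead,observe())
for n in("top","scene"):
    d=get_image(n);cv2.imwrite(f"pics/{n}0.png",d["pixels"][:,:,::-1]);np.savez(f"pics/{n}0.npz",**d)
    print(n,d["K"],d["distortion"],d["extrinsics"])
E
```

```text
0.022 {'time_s': 0.0, 'q': array([ 5.94544199e+01,  2.18403013e+01,  7.43848137e+01,  7.54588268e-04,
        8.38573450e+01, -1.23375055e+01]), 'qvel': array([-0.01285245,  0.01225736, -0.01391445, -0.00186946, -0.00929787,
       -0.01697456]), 'joint_efforts': array([ 1.69285533e-03, -4.48455441e+01, -2.31285596e+01, -3.17928391e-05,
        4.68548475e-03,  3.90016442e-05]), 'position': array([0.17173787, 0.52222688, 0.25271785]), 'tool_rot': array([[-9.49927463e-01,  3.12469620e-01, -7.42712147e-04],
       [ 3.12470339e-01,  9.49926717e-01, -1.23281932e-03],
       [ 3.20303528e-04, -1.40316444e-03, -9.99998964e-01]]), 'ft_force': array([-0.03231718,  1.05983871, -0.63592451]), 'wrist_torque': array([ 0.02055356, -0.01439335, -0.00018573]), 'gripper_force': 0.0, 'grip_width': 0.08560036919666544}
top [[394.8387016    0.         258.82871557]
 [  0.         394.8387016  191.07778304]
 [  0.           0.           1.        ]] [-0.13181207  0.          0.          0.          0.        ] [[-0.02443327 -0.9995765  -0.01580646  0.06559531]
 [-0.98682601  0.026645   -0.15957593  0.62106965]
 [ 0.15992951  0.01169926 -0.98705911  0.81076759]
 [ 0.          0.          0.          1.        ]]
scene [[375.34098202   0.         258.77390279]
 [  0.         375.34098202 190.50853183]
 [  0.           0.           1.        ]] [-0.0074187  0.         0.         0.         0.       ] [[ 0.89531396 -0.44519021 -0.01478455 -0.50539946]
 [-0.18947444 -0.35059012 -0.91716193  0.21216602]
 [ 0.4031282   0.82394918 -0.39824039  0.60415219]
 [ 0.          0.          0.          1.        ]]
```

View pics/top0.png

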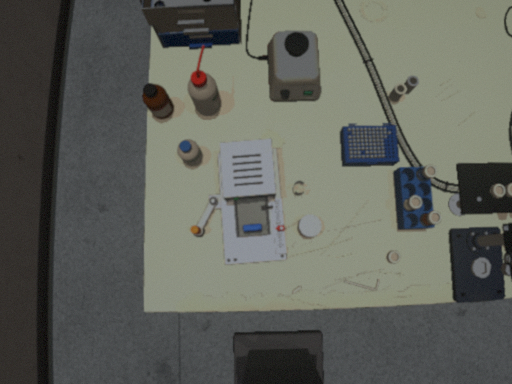

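View pics/scene0.png

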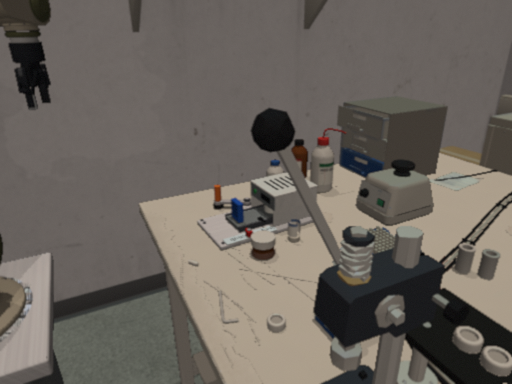

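The top view shows the hood at about (247,170), the blue grip at (252,228), the orange knob at (196,230), the hinge at (213,202), the red mark at (281,228), the jar at (310,227), the vial at (299,187) and the bottle at (189,152).

```bash
cat > h.py <<'E'
import numpy as np,cv2
def ray(d,uv,z):
    "world point at height z seen at pixel uv"
    E=d["extrinsics"];R=E[:3,:3];c=-R.T@E[:3,3]
    n=cv2.undistortPoints(np.array([[uv]],float),d["K"],d["distortion"])[0,0]
    v=R.T@np.array([n[0],n[1],1]);return c+v*(z-c[2])/v[2]
def proj(d,P):
    E=d["extrinsics"];return cv2.projectPoints(np.array(P,float).reshape(-1,3),cv2.Rodrigues(E[:3,:3])[0],E[:3,3],d["K"],d["distortion"])[0][:,0]
def seg(d,col,box):
    hsv=cv2.cvtColor(d["pixels"],cv2.COLOR_RGB2HSV);x0,y0,x1,y1=box
    lo,hi={"orange":((8,140,80),(20,255,255)),"red":((0,120,80),(6,255,255)),"red2":((172,120,80),(180,255,255)),"blue":((105,120,60),(125,255,255))}[col]
    m=cv2.inRange(hsv,lo,hi);k=np.zeros_like(m);k[y0:y1,x0:x1]=m[y0:y1,x0:x1];return k
def pts(d,m):
    v,u=np.nonzero(m);z=d["depth"][v,u];n=cv2.undistortPoints(np.c_[u,v].astype(float)[:,None],d["K"],d["distortion"])[:,0]
    E=d["extrinsics"];p=(np.c_[n,np.ones(len(n))]*z[:,None]-E[:3,3])@E[:3,:3];return p[z>0]
E
python3 - <<'E'
from h import *
d=dict(np.load("pics/top0.npz"));s=dict(np.load("pics/scene0.npz"))
for nm,dd,l in(("top",d,[("orange",(180,215,215,245)),("red",(265,215,295,240)),("red2",(265,215,295,240)),("blue",(235,215,270,240))]),("scene",s,[("orange",(205,175,230,215)),("red",(235,220,262,245)),("red2",(235,220,262,245)),("blue",(225,190,252,230))])):
  for c,b in l:
    m=seg(dd,c,b);p=pts(dd,m)
    if len(p):
        v,u=np.nonzero(m);print(nm,c,len(p),u.min(),u.max(),v.min(),v.max(),u.mean(),v.mean(),np.median(p,0).round(4),p.min(0).round(4),p.max(0).round(4))
# hood top points: white z~0.088
v,u=np.mgrid[130:205,205:290];m=np.zeros((384,512),np.uint8);m[130:205,205:290]=1
p=pts(d,m);q=p[abs(p[:,2]-.088)<.006];print(len(q),cv2.minAreaRect(q[:,:2].astype(np.float32)))
m[:]=0;m[130:270,205:300]=1
p=pts(d,m);q=p[abs(p[:,2]-.010)<.004];print(len(q),cv2.minAreaRect(q[:,:2].astype(np.float32)))
c=d["pixels"][130:270,175:335,::-1];cv2.imwrite("pics/c.png",cv2.resize(c,None,fx=5,fy=5,interpolation=cv2.INTER_CUBIC)[:600])
c=d["pixels"][190:270,180:335,::-1];cv2.imwrite("pics/c1.png",cv2.resize(c,None,fx=5,fy=5,interpolation=cv2.INTER_CUBIC))
E
```

```text
top orange 47 191 198 226 233 194.5744680851064 229.46808510638297 [0.5423 0.189  0.0617] [0.5343 0.181  0.0208] [0.549  0.1972 0.0662]
top red 9 277 283 226 230 278.77777777777777 227.66666666666666 [0.5428 0.0094 0.0242] [ 0.5383 -0.0019  0.0222] [0.5471 0.0118 0.0268]Traceback (most recent call last):
  File "<stdin>", line 5, in <module>
  File "h.py", line 14, in pts
    v,u=np.nonzero(m);z=d["depth"][v,u];n=cv2.undistortPoints(np.c_[u,v].astype(float)[:,None],d["K"],d["distortion"])[:,0]
                                          ~~~~~~~~~~~~~~~~~~~^^^^^^^^^^^^^^^^^^^^^^^^^^^^^^^^^^^^^^^^^^^^^^^^^^^^^^^^^
cv2.error: OpenCV(4.12.0) /io/opencv/modules/calib3d/src/undistort.dispatch.cpp:347: error: (-215:Assertion failed) CV_IS_MAT(_src) && CV_IS_MAT(_dst) && (_src->rows == 1 || _src->cols == 1) && (_dst->rows == 1 || _dst->cols == 1) && _src->cols + _src->rows - 1 == _dst->rows + _dst->cols - 1 && (CV_MAT_TYPE(_src->type) == CV_32FC2 || CV_MAT_TYPE(_src->type) == CV_64FC2) && (CV_MAT_TYPE(_dst->type) == CV_32FC2 || CV_MAT_TYPE(_dst->type) == CV_64FC2) in function 'cvUndistortPointsInternal'
```

```bash
python3 - <<'E'
from h import *
d=dict(np.load("pics/top0.npz"));s=dict(np.load("pics/scene0.npz"))
for nm,dd,l in(("top",d,[("orange",(180,215,215,245)),("red",(265,215,295,240)),("red2",(265,215,295,240)),("blue",(235,215,270,240))]),("scene",s,[("orange",(205,175,230,215)),("red",(235,220,262,245)),("red2",(235,220,262,245)),("blue",(225,190,252,230))])):
  for c,b in l:
    m=seg(dd,c,b)
    if m.any():
        p=pts(dd,m);v,u=np.nonzero(m);print(nm,c,len(p),u.min(),u.max(),v.min(),v.max(),u.mean(),v.mean(),np.median(p,0).round(4),p.min(0).round(4),p.max(0).round(4))
m=np.zeros((384,512),np.uint8);m[130:205,205:290]=1
p=pts(d,m);q=p[abs(p[:,2]-.088)<.006];print(len(q),cv2.minAreaRect(q[:,:2].astype(np.float32)))
m[:]=0;m[130:270,205:300]=1
p=pts(d,m);q=p[abs(p[:,2]-.010)<.004];print(len(q),cv2.minAreaRect(q[:,:2].astype(np.float32)))
c=d["pixels"][135:270,175:335,::-1];cv2.imwrite("pics/c.png",cv2.resize(c,None,fx=4.4,fy=4.4,interpolation=cv2.INTER_CUBIC))
E
```

```text
top orange 47 191 198 226 233 194.5744680851064 229.46808510638297 [0.5423 0.189  0.0617] [0.5343 0.181  0.0208] [0.549  0.1972 0.0662]
top red 9 277 283 226 230 278.77777777777777 227.66666666666666 [0.5428 0.0094 0.0242] [ 0.5383 -0.0019  0.0222] [0.5471 0.0118 0.0268]
top blue 104 243 260 224 231 251.7196261682243 227.26168224299064 [0.543  0.0666 0.0695] [0.5354 0.0486 0.0672] [0.5494 0.0845 0.0728]
scene orange 82 214 220 185 200 217.09638554216866 192.53012048192772 [0.538  0.1838 0.044 ] [0.5318 0.1793 0.0231] [0.5462 0.1931 0.0624]
scene red 30 245 251 228 236 248.03333333333333 231.93333333333334 [ 0.5389 -0.0023  0.023 ] [ 0.5353 -0.005   0.0136] [0.545  0.029  0.0254]
scene blue 146 232 242 199 222 238.25342465753425 210.26712328767124 [0.5393 0.0479 0.0532] [0.5339 0.0435 0.0235] [0.5472 0.0794 0.0711]
2948 ((0.667378306388855, 0.07372545450925827), (0.12068162113428116, 0.11209496855735779), 3.293351173400879)
3086 ((0.6109464168548584, 0.06318560242652893), (0.2086261808872223, 0.29444578289985657), 87.72602844238281)
```

View pics/c.png

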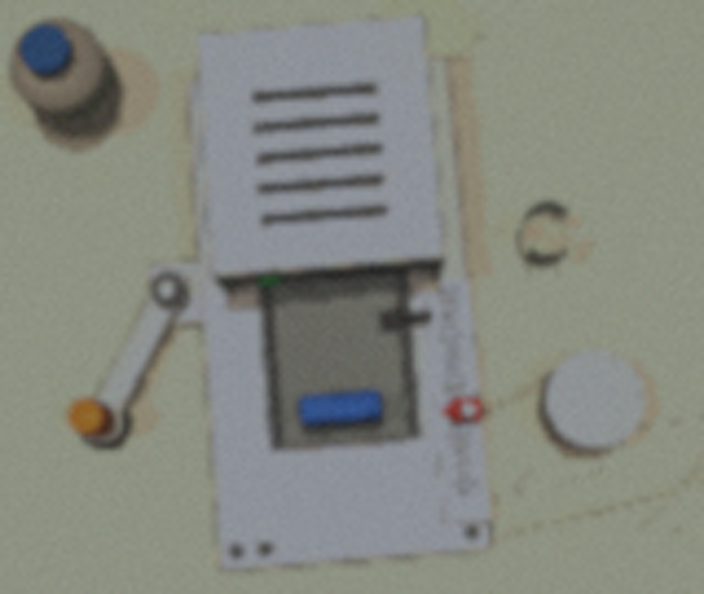

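The crop shows the grip (crop 340,408), the black pointer tip (430,317), the red mark tip (447,410), the hinge (168,290) and the knob (90,417), with the leg about 30° open.

```bash
python3 - <<'E'
from h import *
from rig import observe
d=dict(np.load("pics/top0.npz"))
o=np.array([.667,.0737]);a=np.radians(3.25);ex=np.array([np.cos(a),np.sin(a)]);ey=np.array([-ex[1],ex[0]])
S=np.c_[ex,ey].T
f=lambda u,v:(175+u/4.4,135+v/4.4)
f=lambda u,v:(175+(u+.5)/4.4-.5,135+(v+.5)/4.4-.5)
for n,uv,z in(("knob",(194.6,229.5),.062),("hinge",f(168,290),.025),("ptr",f(430,317),.0265),("mark",f(447,410),.0265),("bottlecap",f(45,48),.095),("jar",f(595,400),.042),("vial",f(545,235),.056),("grip",f(340,405),.07),("plateFL",f(222,568),.01),("plateFR",f(489,546),.01)):
    p=ray(d,uv,z);print(n,p[:2].round(4),(S@(p[:2]-o)).round(4))
s=observe();R=s["tool_rot"]
t=np.radians(8.5);R2=R@np.array([[np.cos(t),-np.sin(t),0],[np.sin(t),np.cos(t),0],[0,0,1]])
D=np.array([.542,.1885,.14])-s["position"];print(R2.T@D)
E
```

```text
knob [0.5414 0.1885] [-0.1189  0.1217]
hinge [0.608  0.1538] [-0.0544  0.0833]
ptr [0.5905 0.0207] [-0.0794 -0.0486]
mark [0.5432 0.0135] [-0.127  -0.0531]
bottlecap [0.7177 0.204 ] [0.058  0.1272]
jar [ 0.5451 -0.0593] [-0.1293 -0.1259]
vial [ 0.626  -0.0366] [-0.0472 -0.1078]
grip [0.544  0.0658] [-0.1233 -0.0009]
plateFL [0.4669 0.1295] [-0.1967  0.067 ]
plateFR [ 0.4747 -0.0062] [-0.1965 -0.0689]
[-0.48078359 -0.13158534  0.11290486]
```

```bash
python3 -m creep '[[0,0,0,8.5,0.04],[-0.04,-0.011,0.009,0,0.04],[-0.04,-0.011,0.009,0,0.04],[-0.04,-0.011,0.009,0,0.04],[-0.04,-0.011,0.009,0,0.04],[-0.04,-0.011,0.009,0,0.04],[-0.04,-0.011,0.009,0,0.04],[-0.04,-0.011,0.009,0,0.04],[-0.04,-0.011,0.009,0,0.04],[-0.04,-0.011,0.009,0,0.04]]' 40
cat > w.py <<'E'
import sys
from h import *
from rig import observe,get_image
T=np.array([float(x) for x in sys.argv[1:4]]);s=observe();R=s["tool_rot"]
y=R[:,1];print("t",s["time_s"],"pos",s["position"].round(4),"yaw y",np.degrees(np.arctan2(y[1],y[0])).round(2),"w",s["grip_width"],"ft",s["ft_force"].round(1),"delta tool",(R.T@(T-s["position"])).round(4))
E
python3 w.py .542 .1885 .055
```

```text
time_s: 1.1
position: [0.4499, 0.2708, 0.1718]
tool_rot: [[-0.893, 0.449, -0.001], [0.449, 0.893, -0.0], [0.0, -0.0, -1.0]]
ft_force: [0.2, 0.7, -0.1]
grip_width: 0.0401
gripper_force: 0.0
t 1.1 pos [0.4499 0.2708 0.1718] yaw y 63.29 w 0.040125948070377074 ft [ 0.2  0.7 -0.1] delta tool [-0.1193 -0.0321  0.1167]
```

```bash
python3 -m creep '[[-0.04,-0.011,0.01,0,0.04],[-0.04,-0.011,0.01,0,0.04],[-0.039,-0.01,0.01,0,0.04],[0,0,0,0,0.04],[0,0,0,0,0.04]]'
python3 - <<'E'
from h import *
from rig import get_image
d=get_image("wrist");cv2.imwrite("pics/w1.png",d["pixels"][:,:,::-1]);np.savez("pics/w1.npz",**d)
for c in("orange","red","blue"):
    m=seg(d,c,(0,0,512,384))
    if m.any():
        n,l,st,ce=cv2.connectedComponentsWithStats(m)
        for i in range(1,n):
            if st[i,4]>60:
                p=pts(d,l==i);print(c,st[i],ce[i].round(1),np.median(p,0).round(4),p.min(0).round(4),p.max(0).round(4))
E
python3 w.py .542 .1885 .055
```

```text
time_s: 1.6
position: [0.5409, 0.1896, 0.1416]
tool_rot: [[-0.893, 0.451, -0.002], [0.451, 0.893, -0.0], [0.001, -0.001, -1.0]]
ft_force: [-0.2, -0.2, 0.8]
grip_width: 0.0398
gripper_force: 0.0
orange [244 191  22  22 376] [254.7 201.5] [0.5398 0.1917 0.0609] [0.5318 0.1831 0.0425] [0.5487 0.1995 0.0629]
red [ 82 260  17  12 108] [ 91.  264.8] [0.54   0.0092 0.0237] [ 0.5358 -0.0009  0.0199] [0.5468 0.0168 0.0261]
blue [ 99 255  44  30 648] [120.1 269.5] [0.5408 0.0691 0.0687] [0.5068 0.0322 0.0206] [0.5671 0.1508 0.1683]
blue [360 372  17  12 136] [369.3 377.1] [0.7124 0.2124 0.0941] [0.5451 0.2065 0.092 ] [0.7218 0.2207 0.2088]
t 1.65 pos [0.5404 0.1903 0.1421] yaw y 63.28 w 0.04009884095659563 ft [ 0.8 -0.   0. ] delta tool [-0.0023 -0.0009  0.0871]
```

View pics/w1.png

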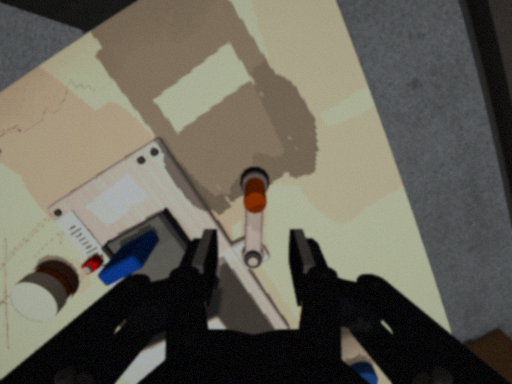

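The wrist view shows the knob at (255,195) centred between the jaws (pads at columns 210 and 297), with the leg running down to the hinge at (253,258). I descend and grip.

```bash
python3 -m creep '[[0,0,0.03,0,0.04],[0,0,0.03,0,0.04],[0,0,0.026,0,0.04],[0,0,0,0,0.04],[0,0,0,0,0.015],[0,0,0,0,0.01],[0,0,0,0,0.01],[0,0,0,0,0.01]]' 25; python3 w.py .541 .190 .055
```

```text
time_s: 2.45
position: [0.5411, 0.1906, 0.0579]
tool_rot: [[-0.893, 0.449, 0.002], [0.449, 0.893, 0.001], [-0.001, 0.002, -1.0]]
ft_force: [-2.9, 3.1, 6.4]
grip_width: 0.0171
gripper_force: 25.8
t 2.45 pos [0.5411 0.1906 0.0579] yaw y 63.3 w 0.017086145849143024 ft [-2.9  3.1  6.4] delta tool [-0.0002 -0.0006  0.0029]
```

```bash
python3 -m creep '[[-0.0005,0.0084,0,6.4,0.01],[-0.0005,0.0084,0,6.4,0.01],[-0.0005,0.0084,0,6.4,0.01],[-0.0005,0.0084,0,6.4,0.01],[-0.0005,0.0084,0,6.4,0.01]]'; python3 w.py .6 .2 .055
```

```text
time_s: 2.95
position: [0.5702, 0.2206, 0.0579]
tool_rot: [[-0.516, 0.857, 0.003], [0.857, 0.516, -0.0], [-0.002, 0.003, -1.0]]
ft_force: [0.5, -3.9, 4.3]
grip_width: 0.0168
gripper_force: 25.5
t 2.95 pos [0.5702 0.2206 0.0579] yaw y 31.04 w 0.016838117766388067 ft [ 0.5 -3.9  4.3] delta tool [-0.033   0.0149  0.003 ]
```

```bash
python3 -m creep '[[-0.0005,0.0084,0,6.4,0.01],[-0.0005,0.0084,0,6.4,0.01],[-0.0005,0.0084,0,6.4,0.01],[-0.0005,0.0084,0,6.4,0.01],[-0.0005,0.0084,0,6.0,0.01],[0,0,0,0,0.01],[0,0,0,0,0.01]]'; python3 w.py .604 .230 .055
```

```text
time_s: 3.65
position: [0.6092, 0.2304, 0.0579]
tool_rot: [[0.006, 1.0, 0.0], [1.0, -0.006, -0.002], [-0.002, 0.0, -1.0]]
ft_force: [-5.4, -5.6, 6.9]
grip_width: 0.0167
gripper_force: 26.0
t 3.65 pos [0.6092 0.2304 0.0579] yaw y -0.33 w 0.016744970301545523 ft [-5.4 -5.6  6.9] delta tool [-0.0004 -0.0052  0.0029]
```

```bash
python3 -m creep '[[0,0,0,0,0.04],[0,0,0,0,0.04],[0,0,0,0,0.04],[0,0,-0.03,0,0.04],[0,0,-0.04,-3.6,0.04],[0,0,-0.04,0,0.04],[0,0,0,0,0.04]]'
python3 - <<'E'
from h import *
from rig import get_image
d=get_image("wrist");np.savez("pics/w2.npz",**d);cv2.imwrite("pics/w2.png",d["pixels"][:,:,::-1])
for c in("orange","red","blue"):
    n,l,st,ce=cv2.connectedComponentsWithStats(seg(d,c,(0,0,512,384)))
    for i in range(1,n):
        if st[i,4]>60:
            p=pts(d,l==i);print(c,st[i],ce[i].round(1),np.median(p,0).round(4))
            if c=="orange":
                q=p[p[:,2]>.058].mean(0)[:2]-[.6073,.155];print("leg",np.pi-np.arctan2(q[1],q[0])+np.radians(3.25))
E
python3 w.py .5415 .0675 .055
```

```text
time_s: 4.35
position: [0.6113, 0.232, 0.1725]
tool_rot: [[-0.058, 0.998, 0.011], [0.998, 0.058, 0.002], [0.001, 0.011, -1.0]]
ft_force: [1.1, 0.2, -1.1]
grip_width: 0.0404
gripper_force: 0.0
orange [239 180  20  21 318] [248.2 190.2] [0.6083 0.232  0.0608]
leg 1.6402972155789626
blue [365 227  29  26 570] [379.2 239.9] [0.715  0.2071 0.0939]
t 4.4 pos [0.6102 0.2317 0.1692] yaw y 3.3 w 0.04018715009831372 ft [-0.9 -0.2 -0. ] delta tool [-0.1601 -0.0787  0.1136]
```

View pics/w2.png

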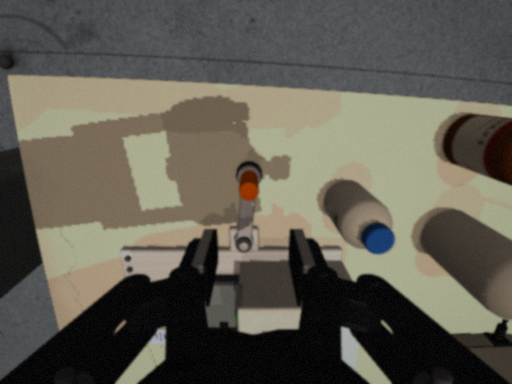

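The leg is fully out (knob at (248,190), hinge at (243,242), about 1.64 rad) and the bottle is untouched at (379,240). Next I move above the grip.

```bash
python3 -m creep '[[-0.04,-0.02,0.005,0,0.04],[-0.04,-0.02,0.005,0,0.04],[-0.04,-0.02,0.005,0,0.04],[-0.04,-0.0187,0.005,0,0.04],[0,0,0,0,0.04],[0,0,0,0,0.04]]'
python3 - <<'E'
from h import *
from rig import get_image
d=get_image("wrist");np.savez("pics/w3.npz",**d);cv2.imwrite("pics/w3.png",d["pixels"][:,:,::-1])
for c in("red","blue"):
    n,l,st,ce=cv2.connectedComponentsWithStats(seg(d,c,(0,0,512,384)))
    for i in range(1,n):
        if st[i,4]>60:
            p=pts(d,l==i);print(c,st[i],ce[i].round(1),np.median(p,0).round(4),p.min(0).round(4),p.max(0).round(4),cv2.minAreaRect(p[p[:,2]>.064][:,:2].astype(np.float32)) if c=="blue" else "")
E
python3 w.py .5415 .0675 .050
```

```text
time_s: 5.0
position: [0.5395, 0.0666, 0.1455]
tool_rot: [[-0.056, 0.998, -0.002], [0.998, 0.056, 0.0], [0.0, -0.002, -1.0]]
ft_force: [-0.5, 0.0, -0.7]
grip_width: 0.04
gripper_force: 0.0
red [247 237  12  17 113] [252.6 244.1] [0.5421 0.0084 0.0239] [ 0.5365 -0.0145 -0.0019] [0.5491 0.016  0.0283] 
blue [248 179  19  49 850] [256.8 202.5] [0.5419 0.069  0.0688] [0.5346 0.0487 0.0202] [0.5517 0.0869 0.071 ] ((0.5417501330375671, 0.06771232187747955), (0.013035579584538937, 0.038220636546611786), 3.9628853797912598)
blue [370 378  22   6 110] [380.  380.8] [ 0.6932 -0.1478  0.0441] [ 0.5865 -0.1522  0.0427] [0.7067 0.0576 0.1972] ((0.5868828296661377, 0.05734072998166084), (0.0009064336773008108, 0.0), 141.66697692871094)
t 5.05 pos [0.5399 0.0674 0.1457] yaw y 3.27 w 0.04008412463359449 ft [0.  0.5 0.5] delta tool [0.     0.0016 0.0957]
```

View pics/w3.png

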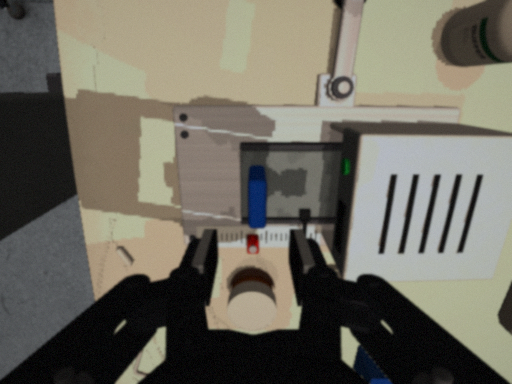

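The wrist view shows the grip (257,195) between the jaws, the pointer near (305,225), and the mark (252,243) with its tip up at about row 236. I zoom in to measure while lowering.

```bash
python3 -m creep '[[0,0.0015,0.03,0,0.04],[0,0,0.03,0,0.04],[0,0,0.034,0,0.04],[0,0,0,0,0.04],[0,0,0,0,0.04]]'; python3 w.py .5415 .0677 .050
python3 -c "
import cv2;i=cv2.imread('pics/w3.png')[195:260,230:330];cv2.imwrite('pics/w3c.png',cv2.resize(i,None,fx=8,fy=8,interpolation=2))"
```

```text
time_s: 5.55
position: [0.5418, 0.0681, 0.0526]
tool_rot: [[-0.059, 0.998, -0.0], [0.998, 0.059, 0.0], [0.0, -0.0, -1.0]]
ft_force: [-0.6, 0.1, 1.2]
grip_width: 0.0402
gripper_force: 0.0
t 5.55 pos [0.5418 0.0681 0.0526] yaw y 3.37 w 0.040183476304791944 ft [-0.6  0.1  1.2] delta tool [-0.0003 -0.0003  0.0026]
```

View pics/w3c.png

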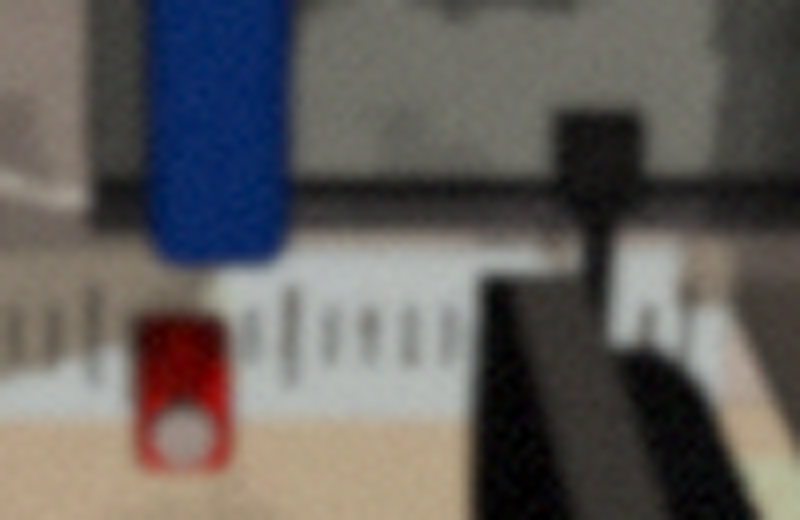

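The crop shows the pointer stalk at crop column 597 and the red mark centred on column 182, with its tip at row 315.

```bash
python3 -m creep '[[0,0,0.002,0,0.04],[0,0,0,0,0.012],[0,0,0,0,0.005],[0,0,0,0,0.005],[0,0,0,0,0.005]]' 60; python3 w.py .5415 .0677 .050
python3 - <<'E'
from h import *
d=dict(np.load("pics/w3.npz"))
a=np.radians(3.25);ex=np.array([np.cos(a),np.sin(a)])
f=lambda u,v:(230+(u+.5)/8-.5,195+(v+.5)/8-.5)
P=ray(d,f(597,265),.0265)[:2];M=ray(d,f(182,318),.0265)[:2];print(P,M,ex@(P-M))
G=np.array([.5418,.0677]);print("ptr from grip",ex@(P-G),"mark from grip",ex@(M-G), "pull",.045-0+ex@(G-M))
E
```

```text
time_s: 6.05
position: [0.5422, 0.0673, 0.0515]
tool_rot: [[-0.057, 0.998, 0.003], [0.998, 0.057, 0.0], [-0.0, 0.003, -1.0]]
ft_force: [1.5, 1.0, 7.2]
grip_width: 0.0135
gripper_force: 59.4
t 6.05 pos [0.5422 0.0673 0.0515] yaw y 3.28 w 0.013519002429027815 ft [1.5 1.  7.2] delta tool [ 0.0004 -0.0007  0.0015]
[0.58930116 0.02959009] [0.54118209 0.0199451 ] 0.04858847498362421
ptr from grip 0.04526420486542971 mark from grip -0.003324270118194504 pull 0.048324270118194505
```

```bash
python3 -m creep '[[0,-0.008,0,0,0.005],[0,-0.008,0,0,0.005],[0,-0.008,0,0,0.005],[0,-0.008,0,0,0.005],[0,-0.008,0,0,0.005],[0,-0.008,0,0,0.005],[0,0,0,0,0.005],[0,0,0,0,0.005]]' 60; python3 w.py .494 .065 .050
python3 - <<'E'
from h import *
from rig import get_image
ims=[]
for n in("top","wrist","scene"):
    d=get_image(n);np.savez(f"pics/{n}4.npz",**d)
    q=proj(d,[.543,.015,.0265])[0].round().astype(int);print(n,q)
    q=np.clip(q,[32,25],[479,358]);x,y=q[0]-32,q[1]-25
    ims.append(cv2.resize(d["pixels"][y:y+50,x:x+64,::-1],None,fx=6,fy=6,interpolation=2));print(x,y)
cv2.imwrite("pics/p4.png",np.vstack([np.hstack(ims[:2]),np.hstack([ims[2],ims[2]*0])]))
E
```

```text
time_s: 6.85
position: [0.4956, 0.0647, 0.0515]
tool_rot: [[-0.057, 0.998, 0.006], [0.998, 0.057, 0.0], [0.0, 0.006, -1.0]]
ft_force: [8.3, 4.6, 3.2]
grip_width: 0.0134
gripper_force: 59.1
t 6.85 pos [0.4956 0.0647 0.0515] yaw y 3.27 w 0.013359643348203607 ft [8.3 4.6 3.2] delta tool [ 0.0004 -0.0016  0.0015]
top [276 228]
244 203
wrist [322 312]
290 287
scene [247 227]
215 202
```

View pics/p4.png

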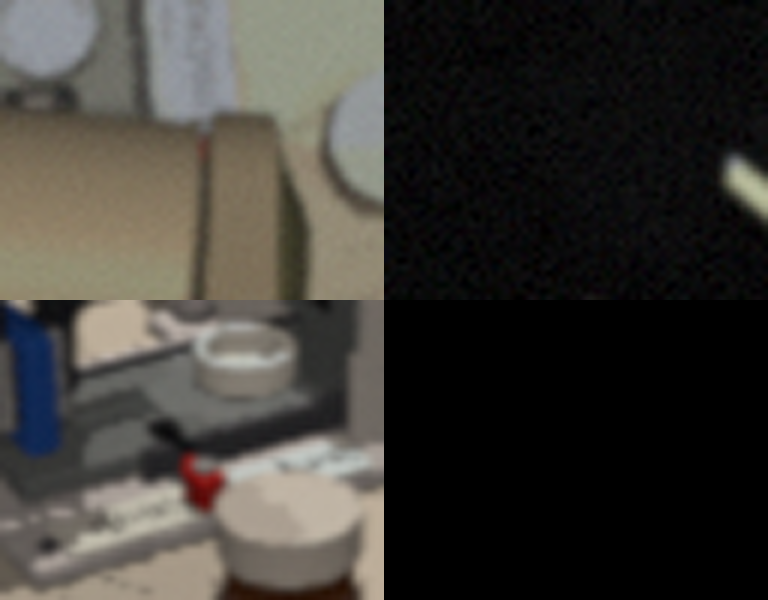

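The scene crop (bottom left) shows the pointer tip (about (191,448)) practically facing the mark tip (about (187,458)). The measured pull is 46.7 mm and the target is about 48 mm. I add 1.3 mm and check along the station's y direction.

```bash
python3 -m creep '[[0,-0.0013,0,0,0.005],[0,0,0,0,0.005],[0,0,0,0,0.005],[0,0,0,0,0.005]]' 60; python3 w.py .494 .065 .050
python3 - <<'E'
from h import *
from rig import get_image
d=get_image("scene");s0=dict(np.load("pics/scene0.npz"))
a=np.radians(3.25);ey=np.array([-np.sin(a),np.cos(a),0]);ex=np.array([np.cos(a),np.sin(a),0])
c=np.array([.543,.015,.0265]);c=np.array([.5425,.0165,.0265])
x,y,k=225,212,14
im=cv2.resize(d["pixels"][y:y+42,x:x+56,::-1],None,fx=k,fy=k,interpolation=2)
for o in(-.005,0,.005):
    L=proj(d,[c+o*ex-.0*ey,c+o*ex+.035*ey]);L=((L-[x,y]+.5)*k).round().astype(int)
    cv2.line(im,tuple(map(int,L[0])),tuple(map(int,L[1])),(0,255,255) if o else (0,255,0),1)
cv2.imwrite("pics/s5.png",im)
for n,e in(("before",s0),("now",d)):
    m=seg(e,"red",(235,220,262,245));v,u=np.nonzero(m);print(n,u.mean(),v.mean(),len(u))
for n,e in(("orange now",d),):
    m=seg(e,"orange",(200,165,270,215));print(n,np.median(pts(e,m),0))
E
```

```text
time_s: 7.4
position: [0.4945, 0.0646, 0.0515]
tool_rot: [[-0.057, 0.998, 0.006], [0.998, 0.057, 0.0], [0.0, 0.006, -1.0]]
ft_force: [9.5, 5.0, 3.6]
grip_width: 0.0133
gripper_force: 59.2
t 7.4 pos [0.4945 0.0646 0.0515] yaw y 3.27 w 0.013314573000172159 ft [9.5 5.  3.6] delta tool [ 0.0004 -0.0005  0.0015]
before 248.03333333333333 231.93333333333334 30
now 247.85294117647058 232.11764705882354 34Traceback (most recent call last):
  File "<stdin>", line 15, in <module>
  File "h.py", line 14, in pts
    v,u=np.nonzero(m);z=d["depth"][v,u];n=cv2.undistortPoints(np.c_[u,v].astype(float)[:,None],d["K"],d["distortion"])[:,0]
                                          ~~~~~~~~~~~~~~~~~~~^^^^^^^^^^^^^^^^^^^^^^^^^^^^^^^^^^^^^^^^^^^^^^^^^^^^^^^^^
cv2.error: OpenCV(4.12.0) /io/opencv/modules/calib3d/src/undistort.dispatch.cpp:347: error: (-215:Assertion failed) CV_IS_MAT(_src) && CV_IS_MAT(_dst) && (_src->rows == 1 || _src->cols == 1) && (_dst->rows == 1 || _dst->cols == 1) && _src->cols + _src->rows - 1 == _dst->rows + _dst->cols - 1 && (CV_MAT_TYPE(_src->type) == CV_32FC2 || CV_MAT_TYPE(_src->type) == CV_64FC2) && (CV_MAT_TYPE(_dst->type) == CV_32FC2 || CV_MAT_TYPE(_dst->type) == CV_64FC2) in function 'cvUndistortPointsInternal'
```

View pics/s5.png

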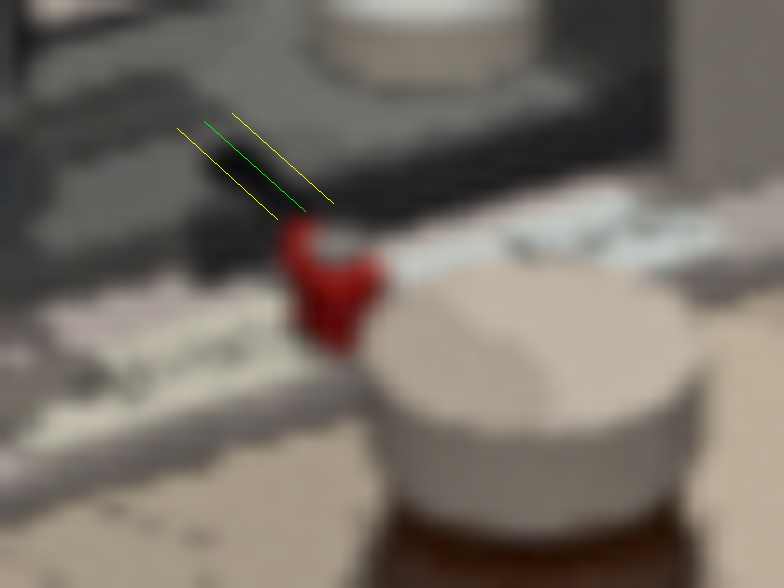

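The overlay shows the pointer lying along the green level line and running straight to the mark's tip at (300,220), well within the ±5 mm yellow lines. The mark has not moved. I check the leg once more before handing in.

```bash
python3 - <<'E'
from h import *
for n in("top","wrist"):
    d=dict(np.load(f"pics/{n}4.npz"));m=seg(d,"orange",(0,0,512,384))
    print(n,proj(d,[.608,.231,.062]),m.any() and np.median(pts(d,m),0),np.count_nonzero(m))
E
```

```text
top [[175.14583154 199.08873254]] [0.60856394 0.22734424 0.0609926 ] 45
wrist [[ 597.89892142 -122.05435873]] False 0
```

```bash
python3 -c "
from rig import close_job;print(close_job())"
```

```text
the job is handed in; nothing more can be done
None
```

The job is handed in: the leg is swung fully out (about 1.64 rad by camera), the drawer's pointer is within about 1 mm of the red mark by camera, and the gripper is still holding the grip at about 59 N. The judge's verdict was not shown.

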